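# Slide the grow lamp to the orchid

### The arm

A 6-joint arm with a two-finger parallel gripper is mounted at the origin on the work surface. World frame = base frame: x ahead of the robot, y to its left, z up, the work surface at z = 0. Lengths are in m, angles in rad, forces in N, time in s.
With the tool pointing down it reaches from about 0.25 to 0.775 m from the base axis. Payload 4 kg.
Tool frame: the origin (TCP) lies midway between the tips of the shut fingers; the grasp point (between the pads) lies 19 mm behind it (robot.grasp_offset is the distance from the TCP to the grasp point, in m); z points along the fingers, y is the direction in which the jaws open and shut (so a half turn about z gives the same grasp; the last joint's range is limited). The gripper opens to 94 mm and grips with 3 to 60 N. Pads are 16 mm wide; open, the fingers measure 119 mm over their backs; the gripper's body (75 mm by 177 mm) begins 78 mm behind the grasp point.
Start: joints at [-1.444, 0.087, 1.371, -0, 1.684, -0.103], TCP at [0.125, -0.536, 0.206] pointing down, gripper open.
Joint ranges: [-3.1, 3.1], [-0.76, 2.03], [0.27, 2.55], [-1.08, 4.22], [0.17, 2.65], [-2.57, 2.57]. Speed limits (rad/s): [2.79, 2.79, 3.14, 3.14, 3.14, 3.14].

### API

Orientations are given as [roll, pitch, yaw] about the fixed x, y, z axes, in that order (R = Rz(yaw) Ry(pitch) Rx(roll)).
In Python, from bench import status, viewer, order, robot gives the robot as it stands. The module is installed in compiled form; this text tells all that it offers.
- The arm moves only by the tool move_arm, never from a script. Its argument "targets" is a list of rows, each a list of 3 entries, a list of its own where there are three numbers: the shift along the tool's x, y, z in mm, then the turn, a rotation vector about the tool's x, y, z in degrees, then the opening, from -1 (shut) to 1 (fully open). A call has 1 to 20 rows; each row is the pose to reach, as a shift and turn from the pose commanded when the call began, along the tool's axes at that moment; what a row does not reach only later rows make up. A row lasts 1/8 s, in which the tool goes at most 62.5 mm and 10.7 degrees, less where a joint would pass 70% of its speed; a pose out of reach is approached as far as the arm can. A call with a gripper value outside its range is refused whole. The fingers move at their own pace and stop on an object; the grip force is fixed at half the most. Time passes only in rows, so rows that repeat a pose let the fingers close. It gives the time, the measured TCP pose, the force and the opening at its end, in the units of the state.
- status.get_obs(): the state, without advancing time (a new reading comes with each control period).
- viewer.snapshot(name): name is "side" or "top"; returns the picture (420x560x3 uint8, red, green, blue); there is no depth.
- viewer.camera_model(name): a dict with "K" (3x3 intrinsics, pixels), "xyz" and "attitude" of the camera in the world. Camera axes: x right, y up, looking along -z (the intrinsics and any distortion apply to the point x, -y, -z); pixel columns grow to the right and rows downward; lengths in m; the calibration is good to about 2 mm. A picture is of the moment at which its call begins. camera_model takes no time and is no camera call.
- order.close_job(): hands the job in, once; it reports no verdict.
The state is a dict: "time": time; "joint_positions": joint angles; "qvel": joint speeds; "joint_torque": joint torques, N m; "tool_pos": TCP position; "ee_rot": TCP orientation; "wrist_force": force on the tool from outside, world axes, zero at the start; "wrist_torque": the same for the moment, N m; "width": finger opening in m.
Only numpy, scipy, OpenCV 4.12 (cv2) and the standard library are available. Lean on these libraries where they do the work, as an engineer would, in place of code of your own. Each camera call takes 0.05 s, during which the arm holds its last target. There are 200 camera calls.

### The job

Light the orchid: squeeze the two yellow release levers on the grow lamp's carriage together, keep them squeezed while you slide the lamp along its notched rail until it faces the white orchid pot, then let go so that it locks in that notch. Leave the orchid pot standing where it is.

Things in the scene. Friction and masses are not known exactly. Their poses are not given: they have to be found in the camera images.
- lamp_grip (a point): Pinch point on the lamp carriage, midway between its two upright yellow levers, 110 mm above the table. x: level across the rail towards the pots (the levers are squeezed along x), y: along the rail, z: up. Below lie the black carriage (top at 77 mm, 56 mm along y; slides with 1 to 3 N drag) and, 74 to 110 mm along +x, the white lamp head (44 mm across, top at 66 mm).
- lever (a joint): Squeeze of the geared levers (both lean alike), rad: 0 free, 0.34 full, about 6 N on each. Teeth clear the notches above 0.21; let go between notches it stays near 0.2, unlocked. Levers: 32 mm wide along y, hinged 42 mm below the pinch point, tops 7 mm above it (9 mm squeezed). Over their outer faces at pinch height: 53 mm free (58 at the tops), 26 mm squeezed.
- lamp_carriage (a joint): Position of the carriage along the rail, m, growing along y of lamp_grip. Notches at -0.18, -0.09, 0, 0.09 and 0.18, each with a dark dot on the rail's top, catch within 7 mm either side. It starts locked in the middle notch. Opposite each of the other four stands one thing: orchid pot, terracotta pot, clear humidity dome, red mister (up to 140 mm tall).
- orchid_pot: White ceramic pot, 84 mm across, 84 mm tall, with a small pink orchid reaching 150 mm; origin at the centre of its underside, on the table; any yaw. It stands about 200 mm beyond the rail (along x of lamp_grip), opposite one of the four outer notches, within 3 mm of it along the rail.

How it is judged:
By the outcome, as a careful person would: the job done as asked, in the order asked, and still so for the second after the job is handed in, with the robot touching nothing.
It also fails if it takes over 38 s, if anything falls off the work surface, if the arm or the gripper's body presses on something with over 40 N, if the wrist force passes 120 N, or if a joint passes its speed limit or range.

## Working session

There is one attempt and no reset: what is moved stays moved. The work goes in short steps, Python scripts to look and compute and a tool call to move; the robot and the scene stay as the last step left them, time stands still between calls to the robot, and variables do not carry over. Pictures are saved under pics/ and viewed, about 8 in all and at most 12, crops included, and the job is handed in when it is done.

Besides the shell and the picture viewer there is one more tool, called after ">>>" as a command line: name --argument value ..., lists and objects as JSON in quotes. move_arm: Moves the arm, as the interface text tells. Its arguments: {"type":"object","properties":{"targets":{"type":"array"}},"required":["targets"]}

```bash
mkdir -p pics; python3 - <<'E'
from bench import status, viewer, robot
import cv2, numpy as np
for n in("top","side"):
    cv2.imwrite(f"pics/{n}1.png",viewer.snapshot(n)[:,:,::-1])
    m=viewer.camera_model(n); print(n,{k:np.round(np.array(v),4).tolist() if not isinstance(v,str) else v for k,v in m.items()})
o=status.get_obs(); print(o["time"],o["tool_pos"],o["ee_rot"],o["width"])
E
```

```text
top {'K': [[406.5687, 0.0, 281.4122], [0.0, 406.5687, 207.4594], [0.0, 0.0, 1.0]], 'xyz': [0.5001, 0.0017, 0.8601], 'attitude': [0.1236, 0.0005, -1.599]}
side {'K': [[541.8236, 0.0, 271.354], [0.0, 541.8236, 207.669], [0.0, 0.0, 1.0]], 'xyz': [0.4185, 0.5266, 0.7636], 'attitude': [0.6854, -0.0092, -2.7759]}
0.1 [ 0.12522909 -0.53506514  0.20442659] [-3.13962737e+00 -2.17138715e-04  2.29834147e-01] 0.09419418031297574
```

View pics/top1.png

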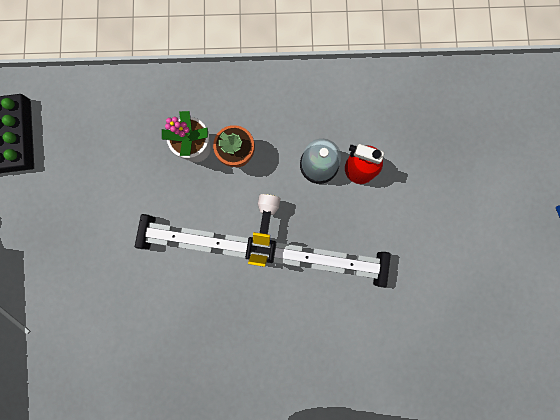

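View pics/side1.png

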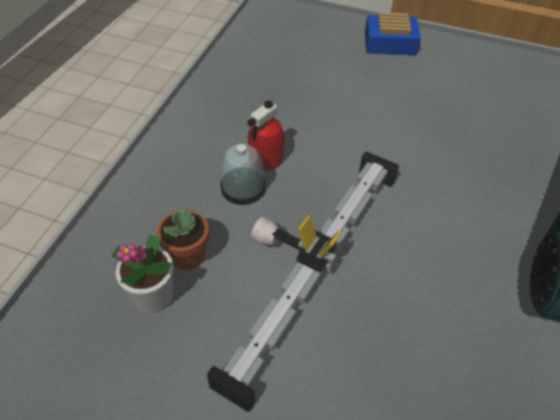

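The top view shows the orchid pot at (187,137), opposite the leftmost notch dot (174,236), and the levers at (261,239) and (258,263). The side view agrees: orchid at (146,285), levers near (306,232) and (330,243), rail dots at (256,345) and (289,297).

```bash
cat > h.py <<'E'
import numpy as np
from scipy.spatial.transform import Rotation as R
from bench import viewer
def P(n):
    m=viewer.camera_model(n); return np.array(m["K"]),np.array(m["xyz"]),R.from_euler("xyz",m["attitude"]).as_matrix()
def ray(n,uv):
    K,c,A=P(n); d=np.linalg.solve(K,[*uv,1]); return c,A@(d*[1,-1,-1])
def at_z(n,uv,z):
    c,d=ray(n,uv); return c+d*(z-c[2])/d[2]
def proj(n,p):
    K,c,A=P(n); q=K@((A.T@(np.array(p)-c))*[1,-1,-1]); return q[:2]/q[2]
def tri(a,b):
    c1,d1=ray("top",a); c2,d2=ray("side",b)
    s=np.linalg.lstsq(np.c_[d1,-d2],c2-c1,rcond=None)[0]
    p,q=c1+s[0]*d1,c2+s[1]*d2; return (p+q)/2,np.linalg.norm(p-q)
E
python3 - <<'E'
from h import *
import cv2
for a,b in[((174,236),(256,345)),((218,243),(289,297))]: print(tri(a,b))
T=cv2.imread("pics/top1.png");S=cv2.imread("pics/side1.png")
g=cv2.cvtColor(T,cv2.COLOR_BGR2GRAY)
dots=[]
for u,v in[(174,236),(218,243),(307,257),(352,264)]:
    w=np.clip(150-g[v-3:v+4,u-3:u+4].astype(float),0,None); yy,xx=np.mgrid[v-3:v+4,u-3:u+4]
    c=((w*xx).sum()/w.sum(),(w*yy).sum()/w.sum()); dots.append(c)
for z in(.03,.04,.05):
    D=np.array([at_z("top",c,z) for c in dots]); print(z,D.round(4)[:,:2].tolist(),np.linalg.norm(np.diff(D,axis=0),axis=1).round(4), "mid",D.mean(0).round(4), "yaw of rail y", np.degrees(np.arctan2(*(D[0]-D[3])[[1,0]])))
for n,I in(("top",T),("side",S)):
    h=cv2.cvtColor(I,cv2.COLOR_BGR2HSV); m=cv2.inRange(h,(18,140,90),(35,255,255))
    N,_,st,ce=cv2.connectedComponentsWithStats(m)
    for i in range(1,N):
        if st[i,4]>30: print(n,st[i],ce[i].round(1))
for z in (.084,): print("pot rim centre",at_z("top",(187,137),z))
c=np.hstack([cv2.resize(T[210:290,210:310],(500,400),interpolation=cv2.INTER_CUBIC),cv2.resize(S[200:280,280:340],(300,400),interpolation=cv2.INTER_CUBIC)])
cv2.imwrite("pics/c1.png",c)
E
```

```text
(array([0.55160337, 0.21703163, 0.04213854]), np.float64(0.0032868113469066654))
(array([0.53434667, 0.12820037, 0.04463776]), np.float64(0.0020066727167231996))
0.03 [[0.5513, 0.2216], [0.5347, 0.1315], [0.5009, -0.0487], [0.4839, -0.139]] [0.0916 0.1834 0.0918] mid [0.5177 0.0414 0.03  ] yaw of rail y 79.41296843482854
0.04 [[0.5507, 0.2189], [0.5343, 0.13], [0.5009, -0.0481], [0.4841, -0.1373]] [0.0905 0.1812 0.0907] mid [0.5175 0.0409 0.04  ] yaw of rail y 79.41296843482853
0.05 [[0.5501, 0.2163], [0.5339, 0.1284], [0.5009, -0.0475], [0.4843, -0.1356]] [0.0894 0.179  0.0896] mid [0.5173 0.0404 0.05  ] yaw of rail y 79.41296843482853
top [253 232  17  14 189] [260.9 238.5]
top [248 254  19  13 178] [257.3 259.8]
side [298 216  18  33 317] [306.6 231.7]
side [320 231  20  25 109] [330.  243.3]
pot rim centre [0.74125075 0.1809803  0.084     ]
```

View pics/c1.png

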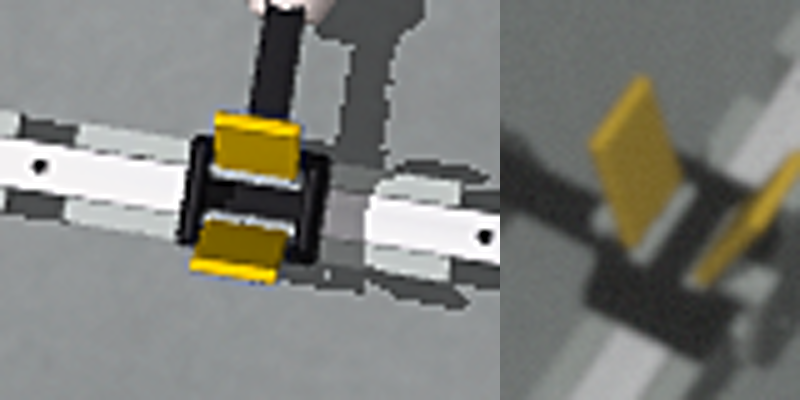

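Crop: lever top outer edges have their midpoints at full-image (261.7,233.4) and (256.7,265.0), both levers free and unobstructed.

```bash
python3 - <<'E'
from h import *
from bench import status
a=at_z("top",(261.7,233.4),.117);b=at_z("top",(256.7,265),.117)
print("levers",a,b,np.linalg.norm(a-b),(a+b)/2, np.degrees(np.arctan2(*(a-b)[[1,0]])))
o=status.get_obs(); Rt=R.from_euler("xyz",o["ee_rot"])
for mid in((a+b)/2,np.array([.5174,.0406,0])):
    mid[2]=.17
    print(Rt.inv().apply(mid-o["tool_pos"])*1000)
G=R.from_euler("xyz",[np.pi,0,np.radians(79.4)])
print(np.degrees((Rt.inv()*G).as_rotvec()))
E
```

```text
levers [0.54563982 0.03682691 0.117     ] [0.48872793 0.04714552 0.117     ] 0.05783975361573289 [0.51718388 0.04198622 0.117     ] -10.276572093174952
[ 513.1020869  -472.51495422   35.46669512]
[ 512.99672421 -471.11595573   35.46392282]
[ -0.09258458  -0.07610565 -66.23143859]
```

>>> move_arm --targets '[[[60,-55,0],[0,0,-9],1],[[110,-100,5],[0,0,-18],1],[[155,-143,10],[0,0,-27],1],[[200,-185,15],[0,0,-36],1],[[245,-226,20],[0,0,-45],1],[[290,-267,25],[0,0,-54],1],[[335,-308,30],[0,0,-62],1],[[380,-350,35],[0,0,-66.2],1],[[425,-391,35],[0,0,-66.2],1],[[470,-433,35],[0,0,-66.2],1],[[500,-460,35],[0,0,-66.2],1],[[513,-472,35],[0,0,-66.2],1],[[513,-472,35],[0,0,-66.2],1],[[513,-472,35],[0,0,-66.2],1],[[513,-472,35],[0,0,-66.2],1],[[513,-472,35],[0,0,-66.2],1]]'

```text
time: 2.1
tool_pos: [0.517, 0.0398, 0.1708]
ee_rot: [3.141, 0.0, 1.383]
wrist_force: [-0.2, 0.2, 0.3]
width: 0.0941
```

```bash
python3 - <<'E'
from h import *
from bench import status
import cv2
o=status.get_obs(); print(o["time"],o["tool_pos"],o["ee_rot"],o["joint_positions"],o["wrist_force"])
S=viewer.snapshot("side")[:,:,::-1]; cv2.imwrite("pics/s2.png",S)
Rt=R.from_euler("xyz",o["ee_rot"]); print(Rt.inv().apply(np.array([.5173,.0413,.091])-o["tool_pos"])*1000)
E
```

```text
2.1 [0.5169957  0.03984783 0.17075866] [3.14108405e+00 1.43414488e-04 1.38342793e+00] [-3.22993623e-02  2.61746090e-02  1.50346934e+00 -2.20428268e-04
  1.61146836e+00  1.55059985e-01] [-0.1501506   0.16669429  0.3392258 ]
[ 1.49487610e+00 -1.20910763e-02  7.97584532e+01]
```

View pics/s2.png

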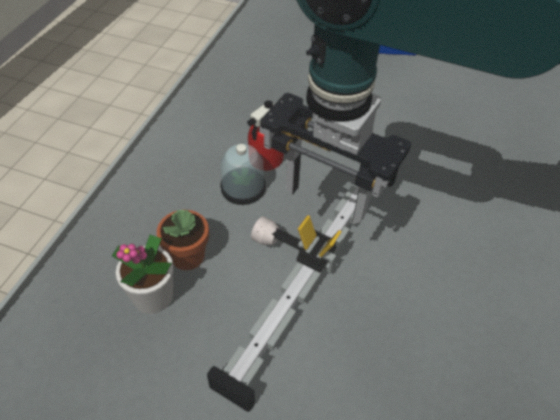

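```bash
python3 - <<'E'
from h import *
t=np.array([.517,.0398,.1708]); x=np.array([.983,-.184,0])
for s in(1,-1): print(proj("side",t+s*.047*x),proj("side",t+s*.0595*x))
print("lever tops",proj("side",[.5456,.0368,.117]),proj("side",[.4887,.0471,.117]))
E
```

```text
[296.59274074 191.92288487] [289.14602863 188.48296454]
[355.16322249 218.97882418] [363.31140288 222.74277946]
lever tops [304.73961032 221.08591223] [338.98480884 237.29245293]
```

Fingertips seen at (297,190) and (360,217) match the projected TCP, and the lever tops match both views. I'll descend and squeeze.

>>> move_arm --targets '[[[1,0,20],[0,0,0],1],[[1,0,40],[0,0,0],1],[[1,0,60],[0,0,0],1],[[1,0,75],[0,0,0],1],[[1,0,80],[0,0,0],1],[[1,0,80],[0,0,0],1],[[1,0,80],[0,0,0],1],[[1,0,80],[0,0,0],-1],[[1,0,80],[0,0,0],-1],[[1,0,80],[0,0,0],-1],[[1,0,80],[0,0,0],-1],[[1,0,80],[0,0,0],-1],[[1,0,80],[0,0,0],-1],[[1,0,80],[0,0,0],-1],[[1,0,80],[0,0,0],-1]]'

```text
time: 4.03
tool_pos: [0.5179, 0.0419, 0.0925]
ee_rot: [3.14, -0.0, 1.385]
wrist_force: [-2.5, -0.3, 7.6]
width: 0.0249
```

>>> move_arm --targets '[[[8,0,0],[0,0,0],-1],[[22,0,0],[0,0,0],-1],[[38,0,0],[0,0,0],-1],[[54,0,0],[0,0,0],-1],[[70,0,0],[0,0,0],-1],[[86,0,0],[0,0,0],-1],[[102,0,0],[0,0,0],-1],[[118,0,0],[0,0,0],-1],[[134,0,0],[0,0,0],-1],[[150,0,0],[0,0,0],-1],[[164,0,0],[0,0,0],-1],[[174,0,0],[0,0,0],-1],[[180,0,0],[0,0,0],-1],[[180,0,0],[0,0,0],-1],[[180,0,0],[0,0,0],-1],[[180,0,0],[0,0,0],-1]]'

```text
time: 6.02
tool_pos: [0.5508, 0.22, 0.0925]
ee_rot: [3.141, -0.002, 1.386]
wrist_force: [-2.2, 2.4, 7.1]
width: 0.0251
```

```bash
python3 - <<'E'
from h import *
from bench import status
import cv2
o=status.get_obs(); print(o["time"],o["tool_pos"],o["wrist_force"],o["width"])
print("slid",(o["tool_pos"]-np.array([.5179,.0419,.0925]))@[.1838,.983,0])
S=viewer.snapshot("side")[:,:,::-1]; T=viewer.snapshot("top")[:,:,::-1]; cv2.imwrite("pics/c3.png",np.hstack([S[150:420,100:400],cv2.resize(T[80:300,100:400],(368,270))]))
E
```

```text
6.025 [0.55079126 0.21997163 0.09254755] [-2.20221337  2.40597829  7.11010713] 0.02506787334870569
slid 0.18108982369694288
```

View pics/c3.png

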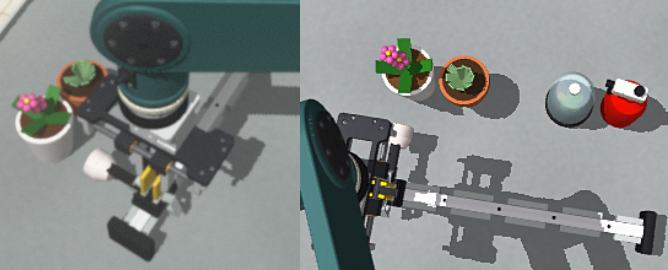

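The lamp now faces the orchid, the levers are still squeezed, and the TCP slid 181 mm. I'll release and raise the arm, then move it back out of view.

>>> move_arm --targets '[[[0,0,0],[0,0,0],1],[[0,0,0],[0,0,0],1],[[0,0,0],[0,0,0],1],[[0,0,0],[0,0,0],1],[[0,0,0],[0,0,0],1],[[0,0,0],[0,0,0],1],[[0,0,-20],[0,0,0],1],[[0,0,-45],[0,0,0],1],[[0,0,-75],[0,0,0],1],[[0,0,-105],[0,0,0],1],[[-40,0,-110],[0,0,0],1],[[-90,0,-110],[0,0,0],1],[[-140,0,-110],[0,0,0],1],[[-190,0,-110],[0,0,0],1],[[-240,0,-110],[0,0,0],1],[[-290,0,-110],[0,0,0],1],[[-340,0,-110],[0,0,0],1],[[-340,0,-110],[0,0,0],1],[[-340,0,-110],[0,0,0],1]]'

```text
time: 8.5
tool_pos: [0.4879, -0.1153, 0.2005]
ee_rot: [3.141, -0.0, 1.385]
wrist_force: [-0.6, -0.0, 0.7]
width: 0.094
```

```bash
python3 - <<'E'
from h import *
from bench import status
import cv2
o=status.get_obs(); print(o["time"],o["tool_pos"],o["wrist_force"],o["width"])
S=viewer.snapshot("side")[:,:,::-1]; T=viewer.snapshot("top")[:,:,::-1]
for n,I in(("top",T),("side",S)):
    h=cv2.cvtColor(I,cv2.COLOR_BGR2HSV); m=cv2.inRange(h,(18,140,90),(35,255,255))
    N,_,st,ce=cv2.connectedComponentsWithStats(m)
    for i in range(1,N):
        if st[i,4]>30: print(n,st[i],ce[i].round(1))
u=np.array([.1838,.983,0]); x=np.array([.983,-.1838,0]); g=np.array([.5173,.0413,.117])
for n in("top","side"):
    for q in(0,.18): print(n,q,[proj(n,g+q*u+s*.029*x).round(1) for s in(1,-1)])
cv2.imwrite("pics/c4.png",np.hstack([cv2.resize(T[100:260,120:280],(400,400),interpolation=2),cv2.resize(S[220:420,100:300],(400,400),interpolation=2)]))
E
```

```text
8.5 [ 0.48793557 -0.11525649  0.2005316 ] [-0.5947725  -0.03220846  0.65914436] 0.0939581582770911
top [157 217  21  14 196] [166.7 223.7]
top [151 239  24  12 181] [162.1 244.8]
side [230 305  24  36 477] [241.5 322.7]
side [257 324  22  27 164] [268.1 336.7]
top 0 [array([262.2, 233.3]), array([257., 265.])]
top 0.18 [array([165.4, 218. ]), array([159.3, 249.4])]
side 0 [array([304.8, 220.6]), array([339., 237.])]
side 0.18 [array([238.6, 311.1]), array([275.9, 332.2])]
```

View pics/c4.png

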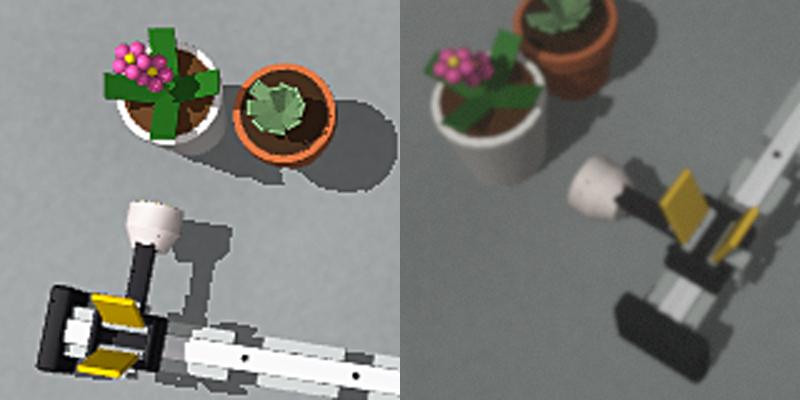

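The crop shows the carriage beside the rail's left end, with the lamp head facing the orchid pot. The pot is still at (187,138). The levers are fully spread: outer edges are about 31 px apart, as for a free, locked lever, where unlocked would be about 21 px. They are within 1–2 px of the projected positions for the 0.18 notch.

```bash
python3 -c "
from bench import order
print(order.close_job())"
```

```text
the job is handed in; nothing more can be done
None
```

The grow lamp is now locked in the +0.18 notch, facing the white orchid pot, and I have handed the job in. I squeezed both levers fully (24.9 mm across the fingers), slid the carriage 181 mm with them held, then let go, lifted off and moved the arm clear. The clock read about 8.5 s.

In the last pictures:
- **Lock:** the levers have sprung back to their full free spread. Their tops are within 1–2 pixels of where they should be for that notch.
- **Orchid pot:** it is where it started, to within about 1 pixel.
- **Gripper:** it is open and touching nothing, with a wrist force under 1 N.

No check failed. The notch position comes from the pictures and the arm's own readings, good to about 2 mm.

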